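# Move the charged battery from its charging cradle to the shop's label printer

### The job

Take the charged, green-banded battery pack out of its charging cradle: press the cradle's orange tab so that the catch lets go and the pack springs out a little, then slide it out of the rails. Slide it into the rails of the label printer until the printer's catch clicks up behind it and keeps it there, feeling for the end rather than ramming the sprung black contact block back, then let go. Leave the other things on the counter where they are.

Things in the scene. Friction and masses are not known exactly. Their poses are not given: they have to be found in the camera images.
- pack: charged battery pack, loose, 0.2 to 0.45 kg, grey with green bands: a foot plate 80 long (x) x 56 wide (y) x 10 mm high, on it a block 80 x 36 mm that rises to 46 mm above the underside; grip the block across its 36 mm. Origin: centre of the underside, x along its length (the way it slides), z up. Either end may go first. Starts latched in the charging cradle.
- charger: black charging cradle, fixed. Origin on the counter under the rails; x is the way a pack slides in. Its floor is 12 mm above the origin. Latched, the pack's origin is at x = -1 to -2 mm; once the catch is pressed a brass plunger drives it out to about x = -14 mm, where it stops, free of the catch but still in the rails. Draw it along -x until its origin is past x = -106 mm; then it can be lifted.
- charger_mouth (a point): mouth of the cradle's rails, on the floor's centre line, x = -66 mm in its frame. From here to x = +50 two aluminium rails run over the foot plate: walls 60 mm apart, lips 14 to 19 mm above the floor reaching inwards to 42 mm apart, so the pack cannot be lifted between them. In front the floor goes on, open above, to x = -130, with low flared guides from -97 to -66.
- charger_tab (a point): centre of the top of the cradle's orange catch tab (20 x 22 mm, 28 mm above the cradle's floor), beside the rails at x = -41, y = +62 mm in the cradle's frame. It moves straight down 9 mm when pressed.
- charger_catch (a joint): how far the cradle's catch is pressed down, m: 0 up, 0.009 fully down; the pack is let go beyond about 0.006. Spring, 0.8 N at the start to 2.4 N fully down; it comes back up, or rests under the pack's foot plate at about 0.006.
- printer: white and grey label printer, fixed, with the same rails on a grey deck 24 mm above its origin. Origin on the counter under the rails; x is the way a pack slides in. The white housing (140 wide, 62 mm high) starts at x = +103 mm. Latched, the pack's origin ends anywhere from x = -14 to +11 mm: the end must be felt (see the contact block).
- printer_mouth (a point): mouth of the printer's rails, on the deck's centre line, x = -66 mm in its frame; rails, lips, open floor and flared guides have the same sizes and x positions as the cradle's.
- printer_catch (a joint): how far the printer's catch is pushed down, m: 0 up, 0.009 fully down. The pack's foot plate pushes it down to about 0.006 while it slides over it (it takes up to about 6 N of push), and it springs back to 0 (the click) when the pack has passed it.
- printer_plunger (a joint): how far the printer's brass ejector plunger is pushed in, m: 0 out; 0.0125 with the pack latched; 0.016 with the pack against the contact block. The catch clicks up between 0.0125 and 0.016. 3 N at the start, 7 N at the end; it pushes an unlatched pack back out.
- printer_block (a joint): how far the printer's black contact block (the end stop) is driven back, m: 0 at rest. Sprung: it gives from 8 N (on top of the plunger's 7 N and rubbing), then 0.6 N more per mm; beyond 5 mm it is damaged. Block, plunger and catch (blue tab near x = -41, y = +62 mm) are one set, bolted on up to 12 mm nearer or farther along x, different each time and not reported.
- flat_pack: bystander: a flat battery pack with red bands, same sizes as the charged one, lying on the counter; origin at its underside
- beer: bystander: brown beer bottle, 62 mm across, 230 mm high; origin at its underside
- cider: bystander: green cider bottle, 62 mm across, 220 mm high; origin at its underside
- can: bystander: drinks can, 66 mm across, 115 mm high; origin at its underside
- label_roll: bystander: roll of paper labels, 76 mm across, 50 mm high; origin at its underside
- pen_cup: bystander: blue cup, 80 mm across, 95 mm high; origin at its underside
- scanner: bystander: hand-held barcode scanner, 190 x 62 x 50 mm, lying; origin at its underside
Not all that is in view belongs to the job. Leave any purple or turquoise look-alike of the pack alone.

How it is judged:
By the outcome, as a careful person would: the job done as asked, in the order asked, and still so for the second after the job is handed in, with the robot touching nothing.
It also fails if it takes over 54 s, if anything falls off the work surface, if the arm or the gripper's body presses on something with over 40 N, if the wrist force passes 120 N, or if a joint passes its speed limit or range.

### The arm

A 7-joint arm with a two-finger parallel gripper is mounted at the origin on the work surface. World frame = base frame: x ahead of the robot, y to its left, z up, the work surface at z = 0. Lengths are in m, angles in rad, forces in N, time in s.
With the tool pointing down it reaches from about 0.35 to 0.9 m from the base axis. Payload 8.1 kg.
Tool frame: the origin (TCP) lies between the finger pads; the fingertips stand ahead of it and the grasp point (between the pads) is the TCP (arm.nose_length is the z of the fingertips in the tool frame, in m); z points along the fingers, y is the line along which they close (so a half turn about z gives the same grasp; the last joint's range is limited). The gripper opens to 92 mm and grips with 3 to 60 N. Pads are 19 mm wide; open, the fingers measure 130 mm over their backs; the gripper's body (75 mm by 190 mm) begins 47 mm behind the grasp point.
Start: joints at [-1.323, 0.434, 0.025, 1.573, -0.012, 1.134, -0.075], TCP at [0.215, 0.587, 0.246] pointing down, gripper open.
Joint ranges: [-2.62, 2.62], [-0.44, 2.09], [-1.27, 1.32], [0.08, 2.57], [-1.32, 4.46], [0.12, 2], [-2.74, 2.74]. Speed limits (rad/s): [2.22, 2.22, 3.01, 3.01, 3.14, 3.14, 3.14].

### API

Orientations are given as a rotation vector (axis times angle).
In Python, from cell import sensors, optics, arm gives the robot as it stands.
- The arm moves only by the tool arm_command, never from a script. Its argument "deltas" is one flat list of numbers, 7 for each row, row after row: the turn, a rotation vector about the world's x, y, z as a fraction of full scale, then the shift along the world's x, y, z as a fraction of full scale, then the finger opening in mm, from 0 to 91.8. In form: [wx, wy, wz, dx, dy, dz, fingers, wx, wy, wz, dx, dy, dz, fingers, ...]. A call has 1 to 20 rows; each row is the pose to reach, as a shift and turn from the pose commanded when the call began; what a row does not reach only later rows make up. Full scale, the value 1, is 1 m for a shift and 90 degrees for a turn. A row lasts 1/10 s, in which the tool goes at most 50 mm and 8.59 degrees, less where a joint would pass 70% of its speed; a pose out of reach is approached as far as the arm can. A call with a number of a shift or a turn outside -1 to 1 is refused whole. A call with a gripper value outside its range is refused whole. The fingers move at their own pace and stop on an object; "force" is the grip in N (left out, the last holds). Time passes only in rows, so rows that repeat a pose let the fingers close. It gives the time, the measured TCP pose, the force, the opening and the grip force at its end, in the units of the state.
- sensors.observe(): the state, without advancing time (a new reading comes with each control period).
- optics.get_image(name): name is "side" or "top" or "wrist"; returns the picture (420x560x3 uint8, blue, green, red); there is no depth.
- optics.calibration(name): a dict with "camera_matrix" (3x3 intrinsics, pixels), "rvec" (rotation vector, rad) and "tvec" (3), from world to camera coordinates, as OpenCV has them. Camera axes: x right, y down, z forward; pixel columns grow to the right and rows downward; lengths in m; the calibration is good to about 2 mm. A picture is of the moment at which its call begins: read the wrist's pose just before it. calibration takes no time and is no camera call; for the wrist camera it gives the pose at the moment of the call.
- arm.sign_off(): hands the job in; it is judged then, once.
The state is a dict: "clock": time; "joints": joint angles; "dq": joint speeds; "joint_efforts": joint torques, N m; "position": TCP position; "ee_rot": TCP orientation; "force": force on the tool from outside, world axes, zero at the start; "ft_torque": the same for the moment, N m; "width": opening from 0.0 (shut) to 1.0 (fully open); "gripper_force": force on a finger pad.
Only numpy, scipy, OpenCV 4.12 (cv2) and the standard library are available. Lean on these libraries where they do the work, as an engineer would, in place of code of your own. Each camera call takes 0.05 s, during which the arm holds its last target. There are 200 camera calls.

## Working session

There is one attempt and no reset: what is moved stays moved. The work goes in short steps, Python scripts to look and compute and a tool call to move; the robot and the scene stay as the last step left them, time stands still between calls to the robot, and variables do not carry over. Pictures are saved under pics/ and viewed, at most 12 in all, crops included, and the job is handed in when it is done.

Besides the shell and the picture viewer there is one more tool, called as a command line: name --argument value ..., lists and objects as JSON in quotes. arm_command: Moves the arm, as the interface text tells. Its arguments: {"type":"object","properties":{"deltas":{"type":"array","items":{"type":"number"}},"force":{"type":"number"}},"required":["deltas"]}

```bash
mkdir -p pics
cat > h.py <<'E'
import numpy as np, cv2
from cell import sensors, optics, arm
def snap(name,fn):
    im=optics.get_image(name); cv2.imwrite('pics/'+fn,im); return im
def ray(name,uv,z,c=None):
    c=c or optics.calibration(name)
    R=cv2.Rodrigues(np.array(c['rvec'],float))[0]; t=np.array(c['tvec'],float).ravel()
    d=R.T@np.linalg.inv(np.array(c['camera_matrix']))@np.array([uv[0],uv[1],1.]); o=-R.T@t
    return o+d*(z-o[2])/d[2]
def proj(name,P):
    c=optics.calibration(name)
    return cv2.projectPoints(np.array(P,float).reshape(-1,1,3),np.array(c['rvec'],float),np.array(c['tvec'],float),np.array(c['camera_matrix']),None)[0].reshape(-1,2)
E
python3 - <<'E'
from h import *
a=snap('top','top0.png'); b=snap('side','side0.png')
print(sensors.observe(), arm.nose_length)
E
```

```text
{'clock': 0.1, 'joints': array([-1.32259523,  0.43516234,  0.02494724,  1.57398324, -0.01158572,
        1.13402305, -0.07508597]), 'dq': array([-1.52043995e-03, -1.21168157e-03, -3.13614018e-04, -3.70636354e-03,
       -9.29974484e-05,  1.37554623e-03,  1.61678692e-03]), 'joint_efforts': array([ 2.77817395e-03, -6.69126034e+01,  9.87840369e-01, -3.15139961e+01,
       -6.05292292e-02,  3.76304076e-02,  5.17286207e-05]), 'position': array([0.21467087, 0.58651844, 0.24502638]), 'ee_rot': array([-5.48234049e-01, -3.09326579e+00,  2.24049101e-03]), 'force': array([ 0.66564222, -0.29272996,  0.26956892]), 'ft_torque': array([-0.00975878,  0.01940492,  0.04496248]), 'gripper_force': 0.0, 'width': 0.9980271489739654} 0.019
```

View pics/top0.png

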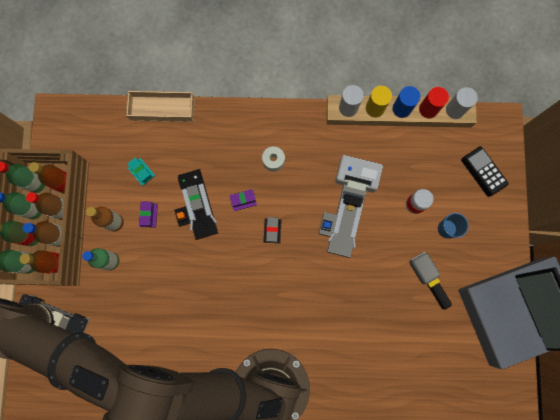

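View pics/side0.png

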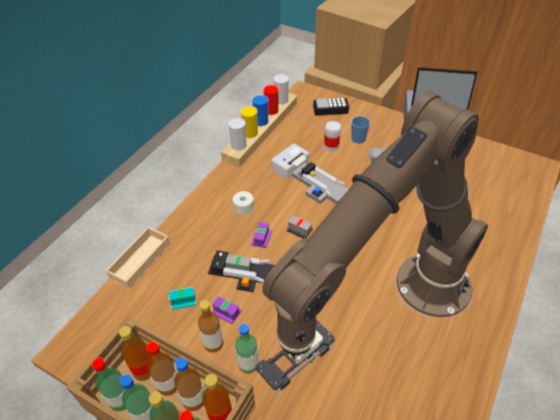

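Candidates for the pack in the top view are the grey one with green bands in the black cradle (195,197), the red-banded flat pack (272,230), purple look-alikes (148,214) and (243,200), and a turquoise one (140,170). I choose the one at (195,197) and check it in a close crop.

Run:
```python
from h import *
a=cv2.imread('pics/top0.png')
l=cv2.resize(a[160:250,165:225],None,fx=6.5,fy=6.5,interpolation=cv2.INTER_CUBIC)
r=cv2.resize(a[150:260,315:390],None,fx=5.3,fy=5.3,interpolation=cv2.INTER_CUBIC)
h=585; o=np.zeros((h,800,3),np.uint8); o[:l.shape[0],:390]=l[:h]; r=r[:h]; o[:r.shape[0],400:400+r.shape[1]]=r[:, :400]
cv2.imwrite('pics/crop.png',o); print(ray('top',(195,197),.058),ray('top',(272,385),0))
```

```text
[0.60419318 0.26009765 0.058     ] [ 0.00950397 -0.00551802  0.        ]
```

View pics/crop.png

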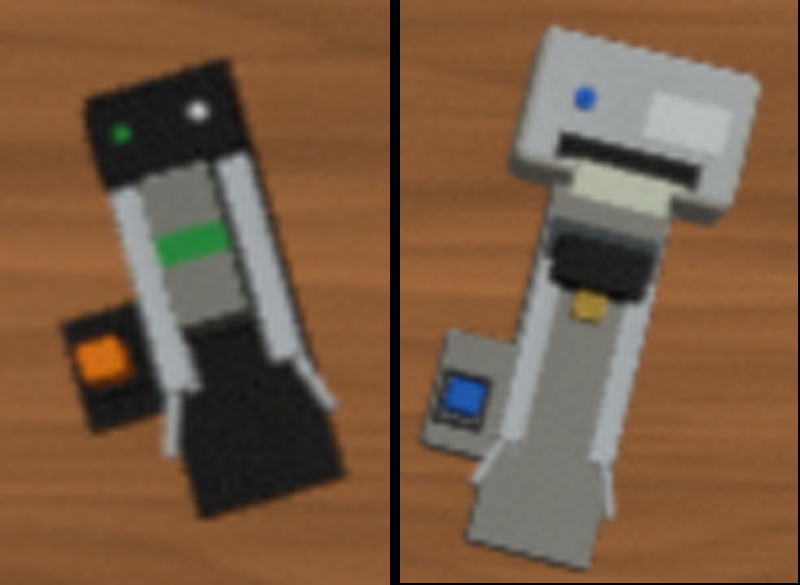

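The crop confirms the pack: grey with a green band, in the black cradle, with the orange tab at crop (103,360). The printer's mouth is at crop (557,452) and its blue tab at (466,396). Next I fit both poses.

Run:
```python
from h import *
from scipy.optimize import least_squares
def fit(L,uv,x0):
    L=np.array(L)/1000; uv=np.array(uv)
    def W(p):
        c,s=np.cos(p[2]),np.sin(p[2]); return np.c_[p[0]+c*L[:,0]-s*L[:,1],p[1]+s*L[:,0]+c*L[:,1],L[:,2]]
    f=lambda p:(proj('top',W(p))-uv).ravel()
    r=least_squares(f,x0,x_scale=[.1,.1,.1]); print(r.x.round(4)); print(f(r.x).reshape(-1,2).round(1).tolist()); return r.x
u=np.array([(103,360),(200,388),(265,360),(145,185),(218,160),(272,497)])/6.5+[165,160]
fit([(-41,62,40),(-66,21,31),(-66,-21,31),(50,21,31),(50,-21,31),(-130,0,12)],u,[.6,.26,.3])
u=(np.array([(521,443),(594,460),(528,556),(522,155),(733,205)])-[400,0])/5.3+[315,150]
fit([(-66,21,43),(-66,-21,43),(-130,0,24),(103,70,62),(103,-70,62)],u,[.6,-.2,-.2])
c=optics.calibration('wrist'); print(c)
```

```text
[0.6015 0.2602 0.3025]
[[-0.2, 0.4], [-0.7, 0.3], [1.6, 1.1], [-1.0, -1.6], [-0.0, -1.2], [0.2, 0.9]]
[ 0.5563 -0.247  -0.2343]
[[0.7, -0.3], [-0.5, -0.3], [0.4, -0.6], [-1.2, 0.0], [0.6, 1.2]]
{'camera_matrix': array([[328.362415  ,   0.        , 279.09137375],
       [  0.        , 328.362415  , 205.12951868],
       [  0.        ,   0.        ,   1.        ]]), 'rvec': array([-2.35355346, -1.64595029, -0.25790813]), 'tvec': array([-0.625282  , -0.03950758,  0.39251005])}
```

```bash
cat >> h.py <<'E'
def Rt():
    s=sensors.observe(); return cv2.Rodrigues(np.array(s['ee_rot']))[0],np.array(s['position'])
def yaw():  # heading of tool y
    R,_=Rt(); return np.degrees(np.arctan2(R[1,1],R[0,1]))
CR=(0.6015,0.2602,0.3025)
PR=(0.5563,-0.247,-0.2343)
def tw(F,p):
    c,s=np.cos(F[2]),np.sin(F[2]); return np.array([F[0]+c*p[0]-s*p[1],F[1]+s*p[0]+c*p[1],p[2]])
def go(F,p,flip=0):
    """delta from measured pose to frame point p (tool y along frame y)"""
    R,t=Rt(); d=(np.degrees(F[2])+90+180*flip-yaw()+180)%360-180
    return (tw(F,p)-t).round(4), (d/90).round(4)
E
python3 - <<'E'
from h import *
c=optics.calibration('wrist');R=cv2.Rodrigues(np.array(c['rvec']))[0];cam=-R.T@np.array(c['tvec']).ravel()
Rr,t=Rt(); print('cam in tool',Rr.T@(cam-t),'axes',(Rr.T@R.T).round(2).tolist())
print('yaw',yaw(),go(CR,(-.02,0,.34)))
for p in [(105,218),(100,259)]: print(ray('top',p,.1))
E
```

```text
cam in tool [ 0.08376828  0.00128908 -0.13922438] axes [[0.0, -0.95, -0.31], [1.0, 0.0, -0.0], [0.0, -0.31, 0.95]]
yaw 69.89912929567302 (array([ 0.3677, -0.3323,  0.095 ]), np.float64(0.4159))
[0.52233951 0.53534347 0.1       ]
[0.39228956 0.54126484 0.1       ]
```

arm_command --deltas '[0,0,0,0,0,0.05,91.8,0,0,0,0,0,0.1,91.8,0,0,0.05,0.03,-0.03,0.12,91.8,0,0,0.1,0.07,-0.06,0.12,91.8,0,0,0.17,0.1,-0.1,0.12,91.8,0,0,0.25,0.14,-0.13,0.12,91.8,0,0,0.33,0.17,-0.16,0.12,91.8,0,0,0.41,0.21,-0.19,0.12,91.8,0,0,0.416,0.24,-0.23,0.12,91.8,0,0,0.416,0.28,-0.26,0.12,91.8,0,0,0.416,0.32,-0.29,0.1,91.8,0,0,0.416,0.35,-0.32,0.05,91.8,0,0,0.416,0.368,-0.332,0.005,91.8,0,0,0.416,0.368,-0.332,0.005,91.8,0,0,0.416,0.368,-0.332,0.005,91.8]'

```text
clock: 1.6
position: [0.5821, 0.2534, 0.248]
ee_rot: [0.47, -3.101, 0.003]
force: [-0.7, -0.2, 0.4]
width: 0.998
gripper_force: 0.0
```

Run:
```python
from h import *
s=sensors.observe();print(s['clock'],s['position'],yaw(),s['joints'])
a=snap('wrist','w1.png'); s=optics.calibration('wrist'); np.save('w1.npy',s,allow_pickle=True)
cv2.imwrite('pics/w1b.png',cv2.resize(a,(800,600),interpolation=cv2.INTER_CUBIC))
```

```text
1.6 [0.58207259 0.25341204 0.24803249] 107.22251877829915 [-0.57052172  0.45138692  0.11226448  1.54456151 -0.05302545  1.15415828
  1.42370602]
```

View pics/w1b.png

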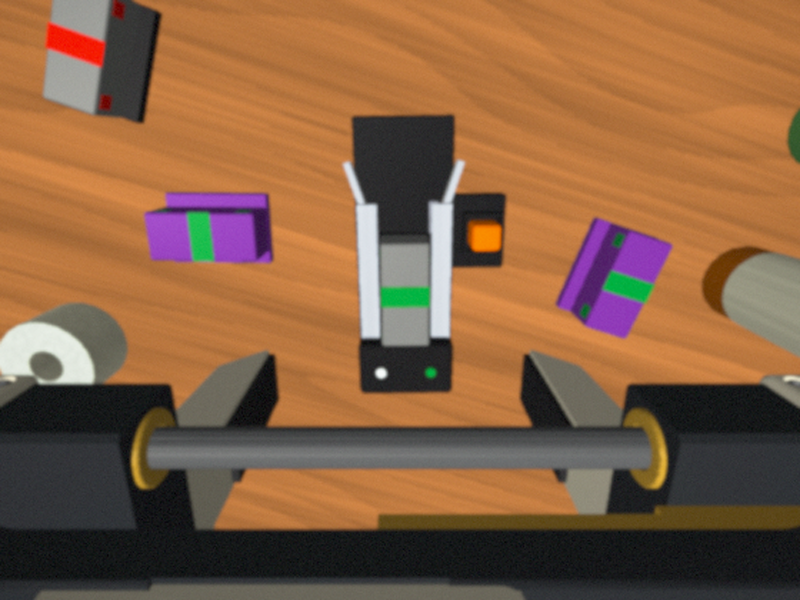

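Run:
```python
from h import *
from scipy.optimize import least_squares
def fit(L,uv,x0):
    L=np.array(L)/1000; uv=np.array(uv)
    def W(p):
        c,s=np.cos(p[2]),np.sin(p[2]); return np.c_[p[0]+c*L[:,0]-s*L[:,1],p[1]+s*L[:,0]+c*L[:,1],L[:,2]]
    f=lambda p:(proj('wrist',W(p))-uv).ravel()
    r=least_squares(f,x0,x_scale=[.1,.1,.1],loss='soft_l1'); print(r.x.round(4)); print(f(r.x).reshape(-1,2).round(1).tolist()); return r.x
p=np.array([(403,116),(378,205),(430,202),(379,338),(430,338),(405,297),(486,233)])*.7
r=fit([(-130,0,12),(-66,-21,31),(-66,21,31),(50,-21,31),(50,21,31),(-1.5,0,58),(-41,62,40)],p,CR)
a=cv2.imread('pics/w1.png')
print(proj('wrist',[tw(r,(-.041+i,.062+j,.04)) for i in(-.011,.011) for j in (-.011,.011)]).round(1).tolist())
hsv=cv2.cvtColor(a,cv2.COLOR_BGR2HSV)[145:190,315:365]
for y in range(5,40,3): print(145+y,a[145+y,341])
sub=a[145:190,315:365].astype(int); m=(sub[...,2]>120)&(sub[...,0]<30)&(sub[...,1]>60); ys,xs=np.where(m); print(xs.min()+315,xs.max()+315,ys.min()+145,ys.max()+145)
print(go(r,(-.041,.062,.08)),ray('wrist',(341,165),.04))
```

```text
[0.6061 0.2685 0.3161]
[[-0.4, -1.7], [-1.5, -1.5], [0.9, 0.1], [0.5, 4.0], [0.1, 3.6], [-0.1, -1.7], [0.1, 2.4]]
[[330.5, 155.4], [351.1, 155.1], [329.8, 175.6], [350.0, 175.3]]
150 [35 37 35]
153 [27 40 66]
156 [  0  63 143]
159 [  0 121 242]
162 [  0 138 249]
165 [  0 140 250]
168 [  0 141 250]
171 [  0 138 250]
174 [  0 119 239]
177 [35 41 56]
180 [35 34 33]
183 [30 30 28]
328 351 155 176
(array([-0.0343,  0.0592, -0.1704]), np.float64(0.0086)) [0.54713566 0.31515386 0.04      ]
```

Run:
```python
from h import *
from scipy.optimize import least_squares
a=cv2.imread('pics/w1.png')
# green band, white rails, dark floor measurements
def box(m,off): ys,xs=np.where(m); return xs.min()+off[0],xs.max()+off[0],ys.min()+off[1],ys.max()+off[1]
s=a[195:220,255:310].astype(int); print('green',box((s[...,1]>90)&(s[...,2]<60),(255,195)))
for r in (150,170,190,225,232): # rail edges by brightness along row
    g=a[r,240:320].mean(1).astype(int); print(r,[(240+i,int(g[i])) for i in range(0,80) if abs(int(g[i])-int(g[i-1]))>45 and i])
for c in (256,311): g=a[120:250,c].mean(1).astype(int); print(c,[(120+i,int(g[i-1]),int(g[i])) for i in range(1,130) if abs(int(g[i])-int(g[i-1]))>30])
g=a[70:100,282].mean(1).astype(int);print(g)
o=cv2.resize(a[70:280,230:370],None,fx=4,fy=2.85*1,interpolation=cv2.INTER_CUBIC) if 0 else cv2.resize(a[75:275,235:365],None,fx=3,fy=3,interpolation=cv2.INTER_CUBIC)
F=(0.6061,0.2685,0.3161)
cv2.imwrite('pics/c2.png',o)
```

```text
green (np.int64(267), np.int64(299), np.int64(202), np.int64(214))
150 [(264, 109), (265, 59), (300, 130), (316, 156), (317, 94)]
170 [(264, 149), (265, 93), (302, 175), (316, 123), (317, 69)]
190 [(265, 133), (302, 187)]
225 [(266, 129), (302, 205)]
232 [(266, 135)]
256 [(142, 89, 121), (143, 121, 172), (144, 172, 212), (236, 199, 149), (237, 149, 87), (238, 87, 33)]
311 [(235, 218, 182), (236, 182, 115), (237, 115, 52)]
[123 123 123 120 115 111 114 115 111 107  86  63  43  45  43  46  43  45
  42  44  45  46  44  43  48  44  46  44  40  45]
```

View pics/c2.png

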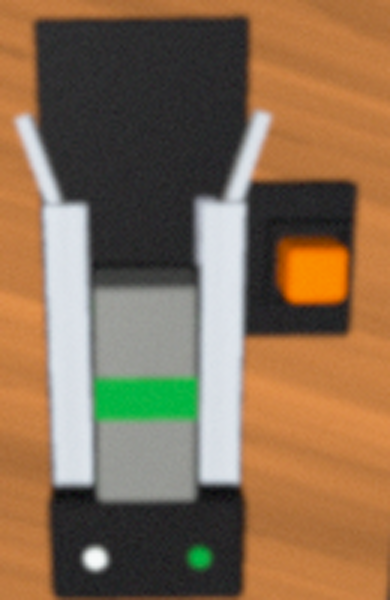

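Run:
```python
from h import *
from scipy.optimize import least_squares
U=np.array([(88,203),(198,202),(95,285),(197,285),(95,501),(197,501),(146,399),(142,19)])/3+[235,75]
U=np.r_[U,[(341,166)]]
L=np.array([(-66,-21,31),(-66,21,31),(-41.5,-18,58),(-41.5,18,58),(38.5,-18,58),(38.5,18,58),(-1.5,0,58),(-130,0,12),(-41,62,40)])/1e3
def W(p): c,s=np.cos(p[2]),np.sin(p[2]); return np.c_[p[0]+c*L[:,0]-s*L[:,1],p[1]+s*L[:,0]+c*L[:,1],L[:,2]]
f=lambda p:(proj('wrist',W(p))-U).ravel()
r=least_squares(f,CR,x_scale=[.1]*3,loss='soft_l1');print(r.x.round(4),f(r.x).reshape(-1,2).round(1).tolist())
F=tuple(r.x.round(4)); open('h.py','a').write(f'CR={F}\n')
print(go(F,(-.041,.062,.12)),go(F,(0,0,.1)))
```

```text
[0.607  0.2692 0.3137] [[-0.8, 0.4], [1.4, 0.3], [-0.7, 0.4], [0.3, 0.1], [0.9, -0.1], [-0.4, -0.4], [0.0, -0.7], [0.0, -0.7], [-0.3, 0.7]]
(array([-0.0333,  0.0601, -0.1304]), np.float64(0.0071)) (array([ 0.0249,  0.0138, -0.1504]), np.float64(0.0071))
```

arm_command --deltas '[0,0,0.007,-0.015,0.03,-0.03,0,0,0,0.007,-0.033,0.06,-0.06,0,0,0,0.007,-0.033,0.06,-0.105,0,0,0,0.007,-0.033,0.06,-0.15,0,0,0,0.007,-0.033,0.06,-0.175,0,0,0,0.007,-0.033,0.06,-0.175,0,0,0,0.007,-0.033,0.06,-0.175,0]'

```text
clock: 2.35
position: [0.5501, 0.3172, 0.0781]
ee_rot: [-0.493, 3.101, 0.003]
force: [-0.4, -0.9, 1.6]
width: 0.438
gripper_force: 0.0
```

Run:
```python
from h import *
s=sensors.observe();print(s['clock'],s['position'],s['width'],s['force'],go(CR,(-.041,.062,.051)))
a=snap('wrist','w2.png')
cv2.imwrite('pics/w2b.png',a)
```

```text
2.35 [0.55012232 0.31721057 0.07806064] 0.43826736839547425 [-0.42778757 -0.86194644  1.55751043] (array([-0.0013, -0.0017, -0.0271]), np.float64(-0.0011))
```

View pics/w2b.png

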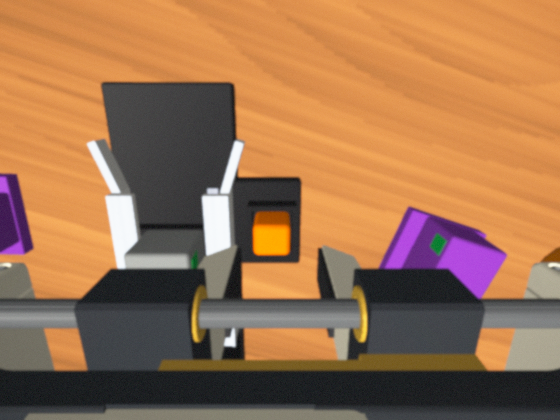

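Run:
```python
from h import *
s=sensors.observe();print(s['clock'],s['position'],s['width'],go(CR,(-.041,.062,.051)))
a=cv2.imread('pics/w2.png'); print([(x,a[235,x].tolist()) for x in range(246,298,3)]);print([(y,a[y,272].tolist()) for y in range(200,262,3)])
print(proj('wrist',[tw(CR,(-.041+i,.062+j,.04)) for i in(-.01,.01) for j in (-.011,.011)]).round(1).tolist())
for u in (255,290):print(ray('wrist',(u,232),.04))
```

```text
2.4 [0.55083894 0.31709737 0.07871023] 0.395444278374669 (array([-0.002 , -0.0016, -0.0277]), np.float64(-0.0008))
[(246, [47, 45, 47]), (249, [47, 45, 46]), (252, [24, 70, 143]), (255, [0, 159, 255]), (258, [0, 172, 255]), (261, [0, 175, 255]), (264, [0, 174, 255]), (267, [0, 172, 255]), (270, [0, 173, 255]), (273, [0, 171, 255]), (276, [0, 172, 255]), (279, [0, 171, 255]), (282, [0, 171, 255]), (285, [0, 166, 255]), (288, [0, 116, 238]), (291, [38, 50, 75]), (294, [49, 46, 49]), (297, [48, 47, 50])]
[(200, [42, 41, 43]), (203, [16, 20, 21]), (206, [42, 38, 38]), (209, [52, 51, 51]), (212, [9, 69, 142]), (215, [0, 75, 158]), (218, [0, 75, 161]), (221, [0, 78, 164]), (224, [0, 93, 202]), (227, [0, 142, 253]), (230, [0, 169, 255]), (233, [0, 173, 255]), (236, [0, 173, 255]), (239, [0, 167, 255]), (242, [0, 170, 255]), (245, [0, 173, 255]), (248, [0, 172, 255]), (251, [0, 171, 255]), (254, [0, 123, 241]), (257, [49, 46, 51]), (260, [48, 47, 51])]
[[257.4, 226.3], [295.2, 226.3], [258.0, 257.2], [294.6, 257.3]]
[0.54663164 0.30169924 0.04      ]
[0.54029911 0.32117008 0.04      ]
```

```bash
cat >> h.py <<'E'
def wcal(pos,yawdeg):
    """wrist calibration for a vertical tool at pos with tool-y heading yawdeg"""
    Rr,t=Rt(); c=optics.calibration('wrist'); K=np.array(c['camera_matrix'])
    R=cv2.Rodrigues(np.array(c['rvec'],float))[0]; cam=Rr.T@(-R.T@np.array(c['tvec'],float).ravel()-t)
    A=Rr.T@R.T
    d=np.radians(yawdeg-yaw()); Z=np.array([[np.cos(d),-np.sin(d),0],[np.sin(d),np.cos(d),0],[0,0,1]]); Rn=Z@Rr
    Rc=(Rn@A).T; return dict(camera_matrix=K,rvec=cv2.Rodrigues(Rc)[0],tvec=-Rc@(np.array(pos)+Rn@cam))
def pj(c,P): return cv2.projectPoints(np.array(P,float).reshape(-1,1,3),c['rvec'],c['tvec'],c['camera_matrix'],None)[0].reshape(-1,2)
E
python3 - <<'E'
from h import *
from scipy.optimize import least_squares
U=np.array([(88,203),(198,202),(95,285),(197,285),(95,501),(197,501),(146,399),(142,19)])/3+[235,75]
U=np.r_[U,[(341,166)]]
L=np.array([(-66,-21,31),(-66,21,31),(-41.5,-18,58),(-41.5,18,58),(38.5,-18,58),(38.5,18,58),(-1.5,0,58),(-130,0,12),(-41,62,40)])/1e3
U2=np.array([(271,240.5),(135,194.5),(204,194)]); L2=np.array([(-41,62,40),(-66,-21,31),(-66,21,31)])/1e3
c1=wcal((.58207,.25341,.24803),107.2225); c2=wcal((.5501,.3172,.0781),yaw())
W=lambda p,L: np.array([tw(p,l) for l in L])
f=lambda p:np.r_[(pj(c1,W(p,L))-U).ravel(),(pj(c2,W(p,L2))-U2).ravel()]
r=least_squares(f,CR,x_scale=[.1]*3,loss='soft_l1');print(r.x.round(4),f(r.x).reshape(-1,2).round(1).tolist())
F=tuple(r.x.round(4)); open('h.py','a').write(f'CR={F}\n')
print(go(F,(-.041,.062,.051)))
E
```

```text
[0.6069 0.2673 0.3115] [[-0.9, -0.6], [1.5, -0.7], [-0.9, -0.2], [0.5, -0.6], [0.8, -0.3], [-0.3, -0.7], [0.0, -1.2], [-0.0, -2.4], [0.1, -0.1], [1.9, 2.1], [-2.4, 2.6], [-0.3, 3.3]]
(array([-0.002 , -0.0033, -0.0277]), np.float64(-0.0022))
```

arm_command --deltas '[0,0,0,-0.002,-0.003,0,0,0,0,0,-0.002,-0.003,0,0,0,0,0,-0.002,-0.003,0,0,0,0,0,-0.002,-0.003,-0.005,0,0,0,0,-0.002,-0.003,-0.01,0,0,0,0,-0.002,-0.003,-0.015,0,0,0,0,-0.002,-0.003,-0.015,0]'

```text
clock: 3.1
position: [0.5474, 0.3117, 0.0596]
ee_rot: [0.49, -3.102, 0.001]
force: [-1.4, 0.0, 0.1]
width: 0.004
gripper_force: 0.0
```

arm_command --deltas '[0,0,0,0.001,0.001,-0.002,0,0,0,0,0.001,0.001,-0.004,0,0,0,0,0.001,0.001,-0.006,0,0,0,0,0.001,0.001,-0.008,0,0,0,0,0.001,0.001,-0.008,0,0,0,0,0.001,0.001,-0.008,0]'

```text
clock: 3.7
position: [0.5488, 0.3129, 0.0528]
ee_rot: [-0.49, 3.103, -0.0]
force: [-1.6, -0.8, 2.9]
width: 0.003
gripper_force: 0.9
```

Run:
```python
from h import *
s=sensors.observe();print(s['position'],s['force'])
a=snap('wrist','w3.png')
cv2.imwrite('pics/w3b.png',a[60:300,60:400])
```

```text
[0.54883592 0.31289199 0.05275179] [-1.55882624 -0.7755017   2.87530047]
```

View pics/w3b.png

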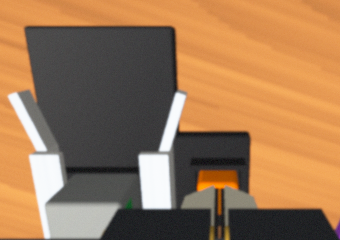

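arm_command --deltas '[0,0,0,0,0,-0.001,0,0,0,0,0,0,-0.002,0,0,0,0,0,0,-0.003,0,0,0,0,0,0,-0.003,0,0,0,0,0,0,-0.003,0]'

```text
clock: 4.25
position: [0.5489, 0.313, 0.0501]
ee_rot: [-0.49, 3.103, 0.0]
force: [-1.7, -2.0, 6.6]
width: 0.004
gripper_force: 3.3
```

Run:
```python
from h import *
s=sensors.observe();print(s['position'],s['force'])
a=snap('wrist','w4.png'); b=cv2.imread('pics/w3.png')
for im in (b,a): print([int(x) for x in im[215:262:3,140:175].mean((1,2))])
```

```text
[0.54888264 0.31297075 0.05013768] [-1.73001775 -1.96448845  6.62676697]
[62, 62, 62, 61, 35, 23, 52, 78, 79, 80, 80, 81, 80, 81, 81, 83]
[62, 62, 62, 58, 23, 27, 68, 79, 80, 80, 80, 81, 81, 81, 82, 92]
```

Run:
```python
from h import *
c=wcal(sensors.observe()['position'],yaw())
for x in (-.0015,-.014): print(x,[pj(c,tw(CR,(x-.04,-.0,z))).round(0).tolist() for z in (.012,.022,.058)])
```

```text
-0.0015 [[[174.0, 246.0]], [[169.0, 253.0]], [[144.0, 288.0]]]
-0.014 [[[172.0, 226.0]], [[167.0, 233.0]], [[140.0, 264.0]]]
```

arm_command --deltas '[0,0,0,0,0,0.03,0,0,0,0,0,0,0.06,60,0,0,-0.002,0.025,-0.025,0.065,60,0,0,-0.002,0.045,-0.05,0.06,60,0,0,-0.002,0.045,-0.05,0.06,60,0,0,-0.002,0.045,-0.05,0.06,60,0,0,-0.002,0.045,-0.05,0.06,60,0,0,-0.002,0.045,-0.05,0.06,60,0,0,-0.002,0.045,-0.05,0.06,60]'

```text
clock: 5.2
position: [0.5932, 0.264, 0.1097]
ee_rot: [0.488, -3.103, -0.001]
force: [-0.5, -1.4, -0.5]
width: 0.629
gripper_force: 0.0
```

Run:
```python
from h import *
s=sensors.observe();c=wcal(s['position'],yaw());print(s['position'],s['width'],yaw(),go(CR,(-.014,0,.054)))
a=snap('wrist','w5.png')
print(pj(c,[tw(CR,(-.054,-.018,.058)),tw(CR,(-.054,.018,.058)),tw(CR,(-.014,0,.058))]).round(0).tolist())
cv2.imwrite('pics/w5b.png',a)
```

```text
[0.59320907 0.26399514 0.10968149] 0.6293519842132156 107.8738473826832 (array([ 0.0004, -0.001 , -0.0557]), np.float64(-0.0003))
[[246.0, 175.0], [306.0, 175.0], [276.0, 237.0]]
```

View pics/w5b.png

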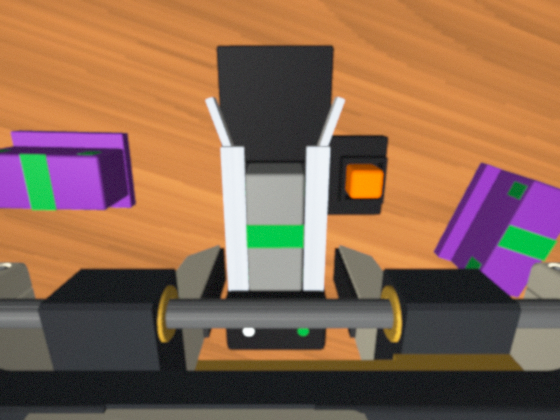

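arm_command --deltas '[0,0,0,0,-0.001,-0.025,60,0,0,0,0,-0.001,-0.045,60,0,0,0,0,-0.001,-0.055,60,0,0,0,0,-0.001,-0.055,60,0,0,0,0,-0.001,-0.055,30,0,0,0,0,-0.001,-0.055,30,0,0,0,0,-0.001,-0.055,30,0,0,0,0,-0.001,-0.055,30,0,0,0,0,-0.001,-0.055,30]' --force 35

```text
clock: 6.15
position: [0.5943, 0.2621, 0.0556]
ee_rot: [-0.485, 3.103, 0.001]
force: [-0.7, 0.3, 5.6]
width: 0.389
gripper_force: 35.0
```

Run:
```python
from h import *
s=sensors.observe();print(s['position'],s['force'],yaw(),go(CR,(-.114,0,.054)))
```

```text
[0.59430425 0.26213047 0.05559351] [-0.67542057  0.30445102  5.6438413 ] 107.78289344991647 (array([-0.0959, -0.0298, -0.0016]), np.float64(0.0007))
```

arm_command --deltas '[0,0,0,-0.01,-0.003,0.001,30,0,0,0,-0.024,-0.0077,0.001,30,0,0,0,-0.043,-0.0138,0.001,30,0,0,0,-0.062,-0.02,0.001,30,0,0,0,-0.081,-0.026,0.001,30,0,0,0,-0.1,-0.032,0.001,30,0,0,0,-0.11,-0.0353,0.001,30,0,0,0,-0.11,-0.0353,0.001,30,0,0,0,-0.11,-0.0353,0.001,30]'

```text
clock: 7.05
position: [0.484, 0.2267, 0.0557]
ee_rot: [-0.486, 3.104, 0.0]
force: [-0.4, -0.3, -2.3]
width: 0.388
gripper_force: 35.0
```

Run:
```python
from h import *
s=sensors.observe();print(s['position'],s['force'],s['width'],yaw(),go(PR,(-.15,0,.2)),go(PR,(-.15,0,.2),1),s['joints'])
```

```text
[0.48395444 0.22670215 0.05574074] [-0.35321946 -0.31035546 -2.26495297] 0.38833895363043 107.79245907096357 (array([-0.0736, -0.4389,  0.1443]), np.float64(-0.3469)) (array([-0.0736, -0.4389,  0.1443]), np.float64(1.6531)) [-0.58653827  0.52816975  0.06595296  1.99127473 -0.0568763   0.62378382
  1.39796103]
```

arm_command --deltas '[0,0,0,-0.005,-0.002,0.03,30,0,0,0,-0.005,-0.002,0.07,30,0,0,0,-0.005,-0.002,0.11,30,0,0,-0.03,0,-0.03,0.14,30,0,0,-0.08,0.01,-0.07,0.16,30,0,0,-0.13,0.02,-0.11,0.18,30,0,0,-0.18,0.03,-0.155,0.194,30,0,0,-0.23,0.04,-0.2,0.194,30,0,0,-0.28,0.05,-0.245,0.194,30,0,0,-0.33,0.06,-0.29,0.194,30,0,0,-0.347,0.07,-0.335,0.194,30,0,0,-0.347,0.08,-0.38,0.194,30,0,0,-0.347,0.087,-0.425,0.194,30,0,0,-0.347,0.092,-0.46,0.194,30,0,0,-0.347,0.092,-0.478,0.194,30,0,0,-0.347,0.092,-0.478,0.194,30,0,0,-0.347,0.092,-0.478,0.194,30,0,0,-0.347,0.092,-0.478,0.194,30,0,0,-0.347,0.092,-0.478,0.194,30]'

```text
clock: 8.95
position: [0.5763, -0.2499, 0.2497]
ee_rot: [0.364, 3.12, 0.001]
force: [0.2, 1.1, -2.7]
width: 0.388
gripper_force: 35.0
```

Run:
```python
from h import *
s=sensors.observe();p=s['position'];y=yaw();np.save('w6pose.npy',[*p,y]);print(p,y,s['width'],s['dq'].round(3))
a=snap('wrist','w6.png');print(sensors.observe()['position'])
cv2.imwrite('pics/w6b.png',cv2.resize(a,(800,600),interpolation=cv2.INTER_CUBIC))
```

```text
[ 0.57629227 -0.24992064  0.24969761] 76.67511840802112 0.3884513572650613 [-0.    -0.003  0.006  0.001  0.001  0.     0.002]
[ 0.57619013 -0.25009647  0.24976564]
```

View pics/w6b.png

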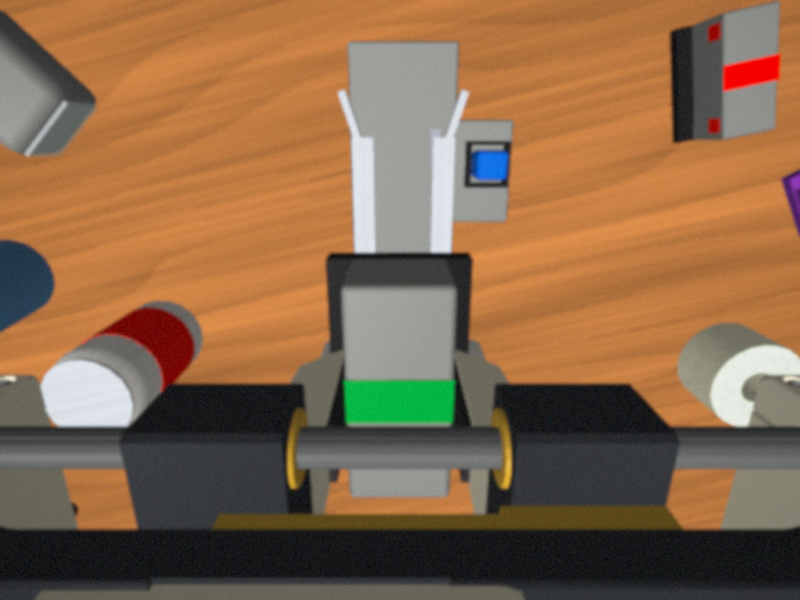

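Run:
```python
from h import *
from scipy.optimize import least_squares
a=cv2.imread('pics/w6.png').astype(float).mean(2)
def prof(v,lo): print([int(x) for x in v],'from',lo)
for r in (105,120,135,150,165): prof(a[r,244:268],244); prof(a[r,298:322],298)
prof(a[20:40,283],20); prof(a[85:105,256],85); prof(a[85:105,312],85)
prof(a[60,238:252],238);prof(a[60,314:328],314)
prof(a[172:200,283],172)
for r in (185,195): prof(a[r,225:245],225);prof(a[r,320:336],320)
prof(a[230,232:250],232);prof(a[230,312:330],312)
```

```text
[130, 154, 193, 221, 229, 229, 229, 228, 228, 227, 225, 227, 229, 227, 226, 224, 215, 193, 168, 156, 160, 159, 158, 160] from 244
[159, 156, 163, 172, 191, 210, 221, 226, 226, 226, 226, 227, 227, 228, 227, 227, 226, 226, 225, 216, 190, 169, 158, 157] from 298
[122, 131, 168, 205, 225, 230, 230, 229, 229, 227, 227, 227, 228, 227, 228, 228, 221, 202, 174, 162, 159, 161, 160, 159] from 244
[156, 158, 160, 164, 187, 210, 223, 226, 227, 225, 226, 226, 228, 228, 230, 228, 229, 227, 224, 205, 173, 160, 157, 158] from 298
[129, 141, 164, 197, 223, 228, 229, 230, 229, 229, 227, 228, 227, 227, 228, 228, 223, 207, 176, 164, 159, 157, 160, 156] from 244
[156, 159, 158, 167, 194, 218, 227, 227, 226, 226, 226, 228, 228, 230, 230, 229, 229, 226, 216, 189, 163, 156, 154, 156] from 298
[122, 127, 142, 175, 212, 227, 228, 228, 229, 227, 226, 227, 227, 227, 228, 228, 225, 208, 185, 164, 160, 158, 161, 158] from 244
[159, 157, 159, 177, 203, 221, 227, 228, 225, 225, 226, 229, 226, 229, 228, 229, 228, 221, 199, 174, 159, 155, 153, 157] from 298
[135, 134, 142, 166, 202, 223, 227, 228, 228, 225, 227, 225,
[... 639 characters left out ...]
24, 127, 128, 128, 130, 127, 123, 128] from 314
[159, 156, 157, 149, 120, 73, 24, 11, 30, 46, 56, 58, 57, 62, 62, 58, 61, 61, 63, 60, 60, 66, 61, 64, 63, 65, 64, 79] from 172
[135, 128, 112, 81, 57, 47, 45, 49, 48, 50, 47, 46, 48, 49, 51, 45, 47, 47, 46, 50] from 225
[39, 39, 35, 37, 39, 38, 37, 38, 34, 50, 86, 116, 134, 139, 138, 140] from 320
[126, 126, 120, 97, 72, 48, 50, 45, 46, 50, 48, 47, 47, 51, 47, 52, 53, 58, 66, 66] from 225
[38, 35, 38, 39, 38, 40, 42, 38, 43, 64, 100, 123, 135, 134, 131, 133] from 320
[45, 46, 45, 45, 46, 45, 55, 78, 112, 137, 150, 161, 162, 163, 163, 162, 162, 162] from 232
[155, 151, 151, 146, 128, 115, 94, 61, 43, 37, 37, 39, 34, 39, 39, 51, 80, 101] from 312
```

Run:
```python
from h import *
from scipy.optimize import least_squares
*p,y=np.load('w6pose.npy'); c=wcal(p,y)
U=[];L=[]
# rows with unknown x: use line residuals instead
rows=[135,150,165]; li=[261.5,261.7,262.1]; ri=[301.9,301.6,301.3]
W=lambda q,l: tw(q,l)
def edge(q,yy,r):
    A,B=pj(c,[tw(q,(-.066,yy,.043)),tw(q,(.0,yy,.043))]); return A[0]+(B[0]-A[0])*(r-A[1])/(B[1]-A[1])
def f(q):
    e=[edge(q,-.021,r)-u for r,u in zip(rows,li)]+[edge(q,.021,r)-u for r,u in zip(rows,ri)]
    e+=list(pj(c,tw(q,(-.13,0,.024)))[0]-[281.4,29.8])
    e+=[pj(c,tw(q,(-.066,-.025,.043)))[0,1]-96,pj(c,tw(q,(-.066,.025,.043)))[0,1]-95.7]
    return np.array(e)
r=least_squares(f,PR,x_scale=[.1]*3);print(r.x.round(4),f(r.x).round(1))
F=tuple(r.x.round(4)); open('h.py','a').write(f'PR={F}\n')
# held pack check
H=(p[0],p[1],np.radians(y-90)); z0=p[2]-.0436
print('TCP px',pj(c,p),'foot',pj(c,[tw(H,(-.04,s,z0+.01)) for s in(-.028,.028)]).round(1).tolist(),'block',pj(c,[tw(H,(-.02,s,z0+.046)) for s in(-.018,.018)]+[tw(H,(-.04,0,z0+.01)),tw(H,(-.04,0,z0+.046)),tw(H,(0,0,z0+.046))]).round(1).tolist())
print(go(F,(-.12,0,.12)),yaw())
```

```text
[ 0.558  -0.2416 -0.2285] [-0.1 -0.  -0.1  0.   0.1  0.1 -0.  -1.   0.5  0.6]
TCP px [[276.69391526 281.07436055]] foot [[225.3, 183.3], [328.7, 183.3]] block [[237.1, 245.3], [316.0, 245.3], [277.0, 183.3], [276.5, 203.5], [276.7, 283.7]]
(array([-0.1351,  0.0357, -0.1298]), np.float64(0.0027)) 76.66051047948734
```

arm_command --deltas '[0,0,0.003,-0.04,0.01,0,30,0,0,0.003,-0.08,0.02,-0.01,30,0,0,0.003,-0.12,0.03,-0.03,30,0,0,0.003,-0.15,0.038,-0.06,30,0,0,0.003,-0.155,0.039,-0.1,30,0,0,0.003,-0.155,0.039,-0.135,30,0,0,0.003,-0.155,0.039,-0.16,30,0,0,0.003,-0.155,0.039,-0.17,30,0,0,0.003,-0.155,0.039,-0.17,30,0,0,0.003,-0.155,0.039,-0.17,30]'

```text
clock: 10.0
position: [0.4216, -0.2126, 0.0807]
ee_rot: [0.36, 3.12, -0.0]
force: [0.7, -0.6, -2.4]
width: 0.392
gripper_force: 35.0
```

```bash
echo 'PR=(.5577,-.2429,-.2285)' >>h.py
cat >> h.py <<'E'
def st(F):
    s=sensors.observe(); c,n=np.cos(F[2]),np.sin(F[2]); d=s['position'][:2]-F[:2]; f=s['force']
    print('t',round(s['clock'],2),'local xyz mm',((c*d[0]+n*d[1])*1e3).round(1),((-n*d[0]+c*d[1])*1e3).round(1),(s['position'][2]*1e3).round(1),'F along/lat/z',(c*f[0]+n*f[1]).round(1),(-n*f[0]+c*f[1]).round(1),f[2].round(1),'yawerr',(yaw()-90-np.degrees(F[2])).round(2),'w',round(s['width']*91.8,1))
E
python3 - <<'E'
from h import *
st(PR)
p=sensors.observe()['position'];y=yaw()
np.save('w7pose.npy',[*p,y]);a=snap('wrist','w7.png');cv2.imwrite('pics/w7b.png',a);st(PR)
E
```

```text
t 10.0 local xyz mm -139.4 -1.3 80.7 F along/lat/z 0.8 -0.4 -2.4 yawerr -0.07 w 35.9
t 10.05 local xyz mm -139.2 -1.4 81.0 F along/lat/z -0.4 0.1 -2.6 yawerr -0.07 w 36.0
```

View pics/w7b.png

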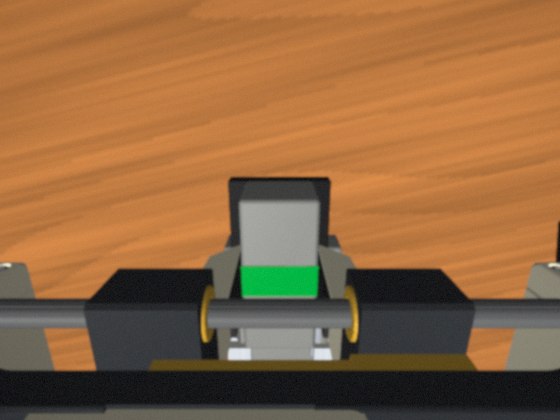

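arm_command --deltas '[0,0,0,0,0.001,-0.004,30,0,0,0,0,0.001,-0.008,30,0,0,0,0,0.001,-0.011,30,0,0,0,0,0.001,-0.012,30,0,0,0,0,0.001,-0.012,30]'

```text
clock: 10.55
position: [0.4208, -0.2114, 0.0677]
ee_rot: [-0.36, -3.121, -0.0]
force: [-0.4, 1.3, -3.4]
width: 0.388
gripper_force: 35.0
```

Run:
```python
from h import *
st(PR)
```

```text
t 10.55 local xyz mm -140.5 -0.3 67.7 F along/lat/z -0.6 1.1 -3.4 yawerr -0.09 w 35.7
```

arm_command --deltas '[0,0,0.001,0.01,-0.0023,0.001,30,0,0,0.001,0.022,-0.0051,0.001,30,0,0,0.001,0.034,-0.0079,0.001,30,0,0,0.001,0.046,-0.0107,0.001,30,0,0,0.001,0.058,-0.0135,0.001,30,0,0,0.001,0.058,-0.0135,0.001,30]'

```text
clock: 11.15
position: [0.4814, -0.2254, 0.0689]
ee_rot: [0.356, 3.119, -0.001]
force: [1.2, 0.5, -1.2]
width: 0.388
gripper_force: 35.0
```

Run:
```python
from h import *
st(PR)
```

```text
t 11.15 local xyz mm -78.2 -0.2 68.9 F along/lat/z 1.1 0.8 -1.2 yawerr 0.05 w 35.6
```

arm_command --deltas '[0,0,0,0.008,-0.0019,0,30,0,0,0,0.016,-0.0037,0,30,0,0,0,0.024,-0.0056,0,30,0,0,0,0.032,-0.0074,0,30,0,0,0,0.04,-0.0093,0,30,0,0,0,0.045,-0.0104,0,30,0,0,0,0.045,-0.0104,0,30]'

```text
clock: 11.85
position: [0.5249, -0.2355, 0.0688]
ee_rot: [0.357, 3.12, -0.001]
force: [0.4, 0.0, -1.4]
width: 0.387
gripper_force: 35.0
```

Run:
```python
from h import *
st(PR)
```

```text
t 11.85 local xyz mm -33.6 -0.2 68.8 F along/lat/z 0.4 0.1 -1.4 yawerr 0.03 w 35.5
```

arm_command --deltas '[0,0,0,0.002,-0.0005,0,30,0,0,0,0.004,-0.0009,0,30,0,0,0,0.006,-0.0014,0,30,0,0,0,0.008,-0.0019,0,30,0,0,0,0.008,-0.0019,0,30]'

```text
clock: 12.35
position: [0.5321, -0.2373, 0.0688]
ee_rot: [0.358, 3.121, -0.0]
force: [0.8, 0.7, -1.6]
width: 0.389
gripper_force: 35.0
```

Run:
```python
from h import *
st(PR)
```

```text
t 12.35 local xyz mm -26.2 -0.3 68.8 F along/lat/z 0.6 0.8 -1.6 yawerr 0.01 w 35.8
```

arm_command --deltas '[0,0,0,0.002,-0.0005,0,30,0,0,0,0.004,-0.0009,0,30,0,0,0,0.006,-0.0014,0,30,0,0,0,0.006,-0.0014,0,30]'

```text
clock: 12.75
position: [0.5383, -0.2386, 0.0688]
ee_rot: [0.358, 3.121, -0.0]
force: [1.0, -0.1, -2.6]
width: 0.387
gripper_force: 35.0
```

Run:
```python
from h import *
st(PR)
```

```text
t 12.75 local xyz mm -19.9 -0.3 68.8 F along/lat/z 0.9 0.1 -2.6 yawerr 0.01 w 35.5
```

arm_command --deltas '[0,0,0,0.002,-0.0005,0,30,0,0,0,0.004,-0.0009,0,30,0,0,0,0.006,-0.0014,0,30,0,0,0,0.006,-0.0014,0,30]'

```text
clock: 13.15
position: [0.543, -0.2398, 0.0684]
ee_rot: [-0.358, -3.119, -0.001]
force: [-4.0, 0.4, -0.8]
width: 0.386
gripper_force: 35.0
```

Run:
```python
from h import *
st(PR)
```

```text
t 13.15 local xyz mm -15.0 -0.3 68.4 F along/lat/z -4.0 -0.5 -0.8 yawerr -0.0 w 35.5
```

arm_command --deltas '[0,0,0,0.002,-0.0005,0,30,0,0,0,0.004,-0.0009,0,30,0,0,0,0.006,-0.0014,0,30,0,0,0,0.006,-0.0014,0,30]'

```text
clock: 13.55
position: [0.5489, -0.2412, 0.0684]
ee_rot: [-0.358, -3.119, -0.001]
force: [-5.0, 2.0, 1.3]
width: 0.386
gripper_force: 35.0
```

Run:
```python
from h import *
st(PR)
```

```text
t 13.55 local xyz mm -9.0 -0.3 68.4 F along/lat/z -5.3 0.8 1.3 yawerr -0.01 w 35.4
```

Now 1 mm steps, reading the force.

arm_command --deltas '[0,0,0,0.001,-0.0002,0,30,0,0,0,0.002,-0.0005,0,30,0,0,0,0.003,-0.0007,0,30,0,0,0,0.003,-0.0007,0,30]'

```text
clock: 13.95
position: [0.5517, -0.2418, 0.0683]
ee_rot: [-0.358, -3.119, -0.001]
force: [-5.8, 0.9, 0.6]
width: 0.389
gripper_force: 35.0
```

Run:
```python
from h import *
st(PR)
```

```text
t 13.95 local xyz mm -6.1 -0.3 68.3 F along/lat/z -5.9 -0.5 0.6 yawerr -0.01 w 35.7
```

arm_command --deltas '[0,0,0,0.001,-0.0002,0,30,0,0,0,0.002,-0.0005,0,30,0,0,0,0.002,-0.0005,0,30]'

```text
clock: 14.25
position: [0.5536, -0.2423, 0.0683]
ee_rot: [-0.358, -3.119, -0.001]
force: [-5.8, 1.2, -0.2]
width: 0.394
gripper_force: 35.0
```

Run:
```python
from h import *
st(PR)
```

```text
t 14.25 local xyz mm -4.2 -0.3 68.3 F along/lat/z -6.0 -0.2 -0.2 yawerr -0.01 w 36.2
```

arm_command --deltas '[0,0,0,0.001,-0.0002,0,30,0,0,0,0.001,-0.0002,0,30]'

```text
clock: 14.45
position: [0.5545, -0.2425, 0.0683]
ee_rot: [-0.358, -3.118, -0.001]
force: [-6.7, 1.0, 0.1]
width: 0.387
gripper_force: 35.0
```

arm_command --deltas '[0,0,0,0.001,-0.0002,0,30,0,0,0,0.001,-0.0002,0,30]'

```text
clock: 14.65
position: [0.5547, -0.2425, 0.0681]
ee_rot: [-0.358, -3.117, -0.002]
force: [-8.2, 1.7, 1.5]
width: 0.392
gripper_force: 35.0
```

Run:
```python
from h import *
st(PR)
```

```text
t 14.65 local xyz mm -3.0 -0.3 68.1 F along/lat/z -8.4 -0.2 1.5 yawerr -0.03 w 36.0
```

arm_command --deltas '[0,0,0,0.001,-0.0002,0,30,0,0,0,0.001,-0.0002,0,30]'

```text
clock: 14.85
position: [0.5548, -0.2425, 0.0679]
ee_rot: [-0.359, -3.115, -0.002]
force: [-11.2, 3.2, 3.2]
width: 0.386
gripper_force: 35.0
```

Run:
```python
from h import *
st(PR)
```

```text
t 14.85 local xyz mm -2.9 -0.3 67.9 F along/lat/z -11.7 0.6 3.2 yawerr -0.04 w 35.5
```

arm_command --deltas '[0,0,0,-0.002,0.0005,0,30,0,0,0,-0.004,0.0009,0,30,0,0,0,-0.006,0.0014,0,30,0,0,0,-0.008,0.0019,0,30,0,0,0,-0.008,0.0019,0,30]'

```text
clock: 15.35
position: [0.5509, -0.2417, 0.0688]
ee_rot: [0.358, 3.119, -0.001]
force: [3.5, -2.5, -10.7]
width: 0.392
gripper_force: 35.0
```

Run:
```python
from h import *
st(PR)
```

```text
t 15.35 local xyz mm -6.9 -0.3 68.8 F along/lat/z 4.0 -1.6 -10.7 yawerr 0.0 w 36.0
```

arm_command --deltas '[0,0,0,0.001,-0.0002,-0.001,30,0,0,0,0.001,-0.0002,-0.001,30,0,0,0,0.001,-0.0002,-0.001,56,0,0,0,0.001,-0.0002,-0.001,56,0,0,0,0.001,-0.0002,-0.001,56,0,0,0,0.001,-0.0002,-0.001,56,0,0,0,0.001,-0.0002,-0.001,56,0,0,0,0.001,-0.0002,0.02,56,0,0,0,0.001,-0.0002,0.06,56,0,0,0,0.001,-0.0002,0.1,56,0,0,0,0.001,-0.0002,0.12,56,0,0,0,0.001,-0.0002,0.12,56,0,0,0,0.001,-0.0002,0.12,56]'

```text
clock: 16.65
position: [0.5508, -0.2413, 0.1887]
ee_rot: [0.358, 3.121, 0.0]
force: [-0.3, 0.3, -0.7]
width: 0.608
gripper_force: 0.0
```

Run:
```python
from h import *
st(PR)
c=wcal(sensors.observe()['position'],yaw())
a=snap('wrist','w8.png'); cv2.imwrite('pics/w8b.png',cv2.resize(a,(800,600)))
print((pj(c,[tw(PR,(x,0,.07)) for x in (-.0064,-.019)])/.7).round(0).tolist())
```

```text
t 16.65 local xyz mm -7.1 -0.0 188.7 F along/lat/z -0.4 0.3 -0.7 yawerr 0.02 w 55.9
[[397.0, 294.0], [397.0, 273.0]]
```

View pics/w8b.png

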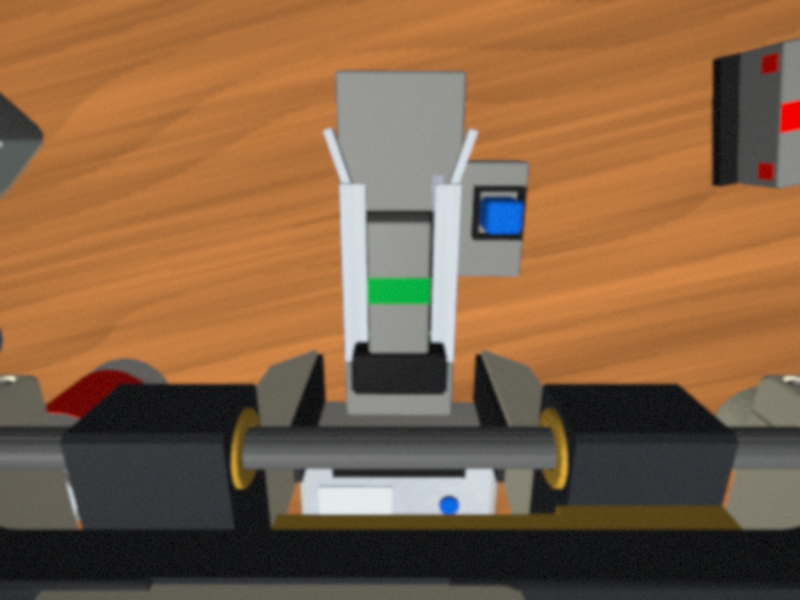

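The picture shows the pack still in the printer's rails, its green band at (400,291). A latched pack should show it at row 294, a sprung-back one at 273. The blue tab at (500,215) looks up, and the gripper is clear.

```bash
python3 -c "
from cell import arm
print(arm.sign_off())"
```

```text
the job is handed in; nothing more can be done
None
```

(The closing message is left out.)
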